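Hold a spring clip open over the recipe card

TASK

Take the steel spring clip off the clip rail by squeezing its two levers together, carry it to the upright recipe card, and hold it squeezed wide open astride the middle of the card's top edge, one jaw on each side and the edge well inside the mouth, touching the card nowhere, so that someone can slip a label in. Leave the jar, the pepper mill and the bowl of lemons where they are. The program finishes while the gripper is still holding the clip gaping and still around the card.

Things in the scene. Friction and masses are not known exactly. Their poses are not given: they have to be found in the camera images.
- clip: bare steel spring clip, 44 x 51 (over the levers) x 64 mm high, 0.07 kg, at first clipped upright on the rail's strip. Origin mid-hinge, 14 mm above the strip; x along hinge and strip, z up. Two jaws hang below, two squeeze levers splay up and out to +y and -y; either way round will do. The frame is the +y half's: it leans about x by half the opening angle when squeezed evenly
- clip_grip (a point): the point midway between the rounded tips of the two squeeze levers, 28 mm above the hinge, where the levers are squeezed (fixed to the +y half). The tips are bars 34 mm long along x, 8 mm thick, 51 mm apart over their outsides while the clip is on the rail and about 36 mm when fully open
- lip_a (a point): middle of the lower inner edge of the +y jaw, 32 mm below the hinge; the jaws are 44 mm long along the clip's x and 3 mm thick, and the mouth is free inside up to the spring coil, 27 mm above their lower edges
- lip_b (a point): the same point on the other (-y) jaw; at full opening the two points are about 20 mm apart
- clip_jaw (a joint): opening angle of the clip (rad): about -0.02 on the 3 mm strip, -0.1 with the jaws shut on nothing, 0.5 wide open at its stop. Squeezing the lever tips opens it; this takes about 5 N at the start and 11 N to reach the stop, and it springs shut when let go
- rail: clip rail: wooden foot 170 x 60 x 20 mm, fixed, with an upright steel strip 150 mm long (along x), 3 mm thick, its top edge 60 mm above the counter. Origin under the middle of the foot. The clip sits anywhere within 45 mm of the strip's middle
- card_stand: stiff white recipe card, 100 mm wide (along x), 3 mm thick (along y), upright in a dark wooden block 130 x 70 x 25 mm, fixed. Origin under the middle of the block
- card_edge (a point): middle of the card's top edge, 130 mm above the counter; x along the edge, y square to the card, z up
- jar: closed storage jar with a wooden lid, 84 mm across, 125 mm high, loose; origin under its middle; leave alone
- mill: dark wooden pepper mill, 54 mm across, 125 mm high, loose; origin under its middle; leave alone
- bowl: white bowl of lemons, 140 mm across, 85 mm high, loose; origin under its middle; leave alone
Things that resemble listed ones, but are neither listed nor needed, are in the scene too. Leave any brown or green look-alike of the clip alone.

How it is judged (in metres and radians):
On the way:
1. the clip is off the rail, in the fingers (contact force between the fingers and clip above 2 N and contact force between clip and rail below 0.1 N and height (world z) of clip above 0.1 m), for 0.2 s.
At the end, for the whole second after the job is handed in: fingers hold the clip (over 3 N), still, open over 0.3 rad; one lip each side of the card, 2 mm or more from its mid-plane, 5 mm or more below its top edge, hinge above it, within 30 mm of the edge's middle and 0.25 rad of parallel; clip and arm press on the card with under 0.5 N (((y of lip_a in the frame of card_edge above 0.002 m and y of lip_b in the frame of card_edge below -0.002 m) or (y of lip_b in the frame of card_edge above 0.002 m and y of lip_a in the frame of card_edge below -0.002 m)) and z of each of lip_a, lip_b in the frame of card_edge below -0.005 m and z of clip in the frame of card_edge above 0 m and x of clip in the frame of card_edge between -0.03 and 0.03 m and angle between the x axis of clip and the x axis of card_edge, either way round below 0.25 rad and value of joint clip_jaw above 0.3 rad and contact force between each of clip, the arm and card_stand below 0.5 N and contact force between the fingers and clip above 3 N and linear speed of clip below 0.03 m/s); the arm keeps its last pose, push and grip.
It fails at once if the jar is moved by more than 30 mm or tipped (distance of jar from where it was at the start of the episode above 0.03 m or angle between jar's own z axis and vertical above 0.3 rad).
It fails at once if the mill is moved by more than 30 mm or tipped (distance of mill from where it was at the start of the episode above 0.03 m or angle between mill's own z axis and vertical above 0.3 rad).
It fails at once if the bowl is moved by more than 30 mm or tipped (distance of bowl from where it was at the start of the episode above 0.03 m or angle between bowl's own z axis and vertical above 0.3 rad).
It also fails if it takes over 42 s, if anything falls off the work surface, if the arm or the gripper's body presses on something with over 40 N, if the wrist force passes 120 N, or if a joint passes its speed limit or range.

ROBOT

A 7-joint arm with a two-finger parallel gripper is mounted at the origin on the work surface. World frame = base frame: x ahead of the robot, y to its left, z up, the work surface at z = 0. Lengths are in m, angles in degrees, forces in N, time in s.
With the tool pointing down it reaches from about 0.4 to 0.85 m from the base axis. Payload 10.4 kg.
Tool frame: the origin (TCP) lies on the centre line of the jaws, within the pads' length; the fingertips stand 8 mm ahead of it and the grasp point (between the pads) lies 11 mm behind it; z points along the fingers, y is the line along which they close (so a half turn about z gives the same grasp; the last joint's range is limited). The gripper opens to 87 mm and grips with 3 to 60 N. Pads are 19 mm wide; open, the fingers measure 117 mm over their backs; the gripper's body (75 mm by 190 mm) begins 51 mm behind the grasp point.
Start: joints at [-64.836, 19.034, -3.707, 83.658, 1.238, 77.344, -5.071], TCP at [0.278, 0.56, 0.231] pointing down, gripper open.
Joint ranges: [-148.97, 148.97], [-28.65, 121.19], [-84.17, 76.75], [9.2, 138.47], [-72.65, 252.65], [3.7, 117.97], [-149.18, 149.18]. Speed limits (degrees/s): [127.2, 127.2, 159.86, 159.86, 180, 180, 180].

INTERFACE

Orientations are given as a 3x3 rotation matrix whose columns are the frame's x, y, z axes.
In Python, from station import robot, eyes gives the robot as it stands.
- The arm moves only by the tool move_arm, never from a script. Its argument "motion" is a list that holds one entry, the list of rows, each a list of 7 numbers: the shift along the tool's x, y, z in cm, then the turn, a rotation vector about the tool's x, y, z in rad, then the closure, from 0 (fully open) to 1 (shut). A call has 1 to 12 rows; each row is the pose to reach, as a shift and turn from the pose commanded when the call began, along the tool's axes at that moment; what a row does not reach only later rows make up. A row lasts 1/8 s, in which the tool goes at most 62.5 mm and 10.7 degrees, less where a joint would pass 70% of its speed; a pose out of reach is approached as far as the arm can. A call with a gripper value outside its range is refused whole. The fingers move at their own pace and stop on an object; the grip force is fixed at half the most. Time passes only in rows, so rows that repeat a pose let the fingers close. It gives the time, the measured TCP pose, the force, the opening and the grip force at its end, in the units of the state.
- robot.read_state(): the state, without advancing time (a new reading comes with each control period).
- eyes.grab_frame(name): name is "scene" or "top" or "wrist"; returns the picture (400x640x3 uint8, blue, green, red); there is no depth.
- eyes.camera_model(name): a dict with "fx", "fy", "cx", "cy" (pixels), "rvec" (rotation vector, rad) and "tvec" (3), from world to camera coordinates, as OpenCV has them. Camera axes: x right, y down, z forward; pixel columns grow to the right and rows downward; lengths in m; the calibration is good to about 2 mm. A picture is of the moment at which its call begins: read the wrist's pose just before it. camera_model takes no time and is no camera call; for the wrist camera it gives the pose at the moment of the call.
- robot.close_job(): hands the job in; it is judged then, once.
The state is a dict: "t": time; "joint_positions": joint angles; "qd": joint speeds; "effort": joint torques, N m; "eef_pos": TCP position; "ee_rot": TCP orientation; "contact_force": force on the tool from outside, world axes, zero at the start; "torque": the same for the moment, N m; "gripper_width": finger opening in m; "grip_force": force on a finger pad.
Only numpy, scipy, OpenCV 4.12 (cv2) and the standard library are available. Lean on these libraries where they do the work, as an engineer would, in place of code of your own. Each camera call takes 0.05 s, during which the arm holds its last target. There are 200 camera calls.

## Working session

There is one attempt and no reset: what is moved stays moved. The work goes in short steps, Python scripts to look and compute and a tool call to move; the robot and the scene stay as the last step left them, time stands still between calls to the robot, and variables do not carry over. Pictures are saved under pics/ and viewed, at most 10 in all, crops included, and the job is handed in when it is done.

Besides the shell and the picture viewer there is one more tool, called after "Emit:" as a command line: name --argument value ..., lists and objects as JSON in quotes. move_arm: Moves the arm, as the interface text tells. Its arguments: {"type":"object","properties":{"motion":{"type":"array"}},"required":["motion"]}

```bash
mkdir -p pics; cat > h.py <<'E'
from station import robot, eyes
import numpy as np, cv2
def cam(n):
    m=eyes.camera_model(n);K=np.array([[m['fx'],0,m['cx']],[0,m['fy'],m['cy']],[0,0,1.]])
    return K,cv2.Rodrigues(np.array(m['rvec'],float))[0],np.array(m['tvec'],float).ravel()
def ray(c,p):
    K,R,t=c; d=R.T@np.linalg.inv(K)@np.array([p[0],p[1],1.]); return -R.T@t,d
def onz(c,p,z):
    o,d=ray(c,p); return o+d*(z-o[2])/d[2]
def tri(c1,p1,c2,p2):
    o1,d1=ray(c1,p1);o2,d2=ray(c2,p2)
    s=np.linalg.lstsq(np.c_[d1,-d2],o2-o1,rcond=None)[0]
    a,b=o1+d1*s[0],o2+d2*s[1]; return (a+b)/2,np.linalg.norm(a-b)
def proj(c,P):
    K,R,t=c; q=K@(R@np.asarray(P)+t); return q[:2]/q[2]
E
python3 - <<'E'
from h import *
for n in("scene","top"):
    f=eyes.grab_frame(n);cv2.imwrite(f"pics/{n}0.png",f)
    c=cam(n);print(n,(-c[1].T@c[2]).round(3))
s=robot.read_state();print(s['t'],s['eef_pos'],np.round(s['ee_rot'],3))
E
```

```text
scene [0.907 0.467 0.534]
top [ 0.502 -0.024  1.191]
0.1 [0.27829734 0.55926187 0.22987722] [[-0.895  0.446 -0.   ]
 [ 0.446  0.895 -0.001]
 [-0.    -0.001 -1.   ]]
```

View pics/scene0.png

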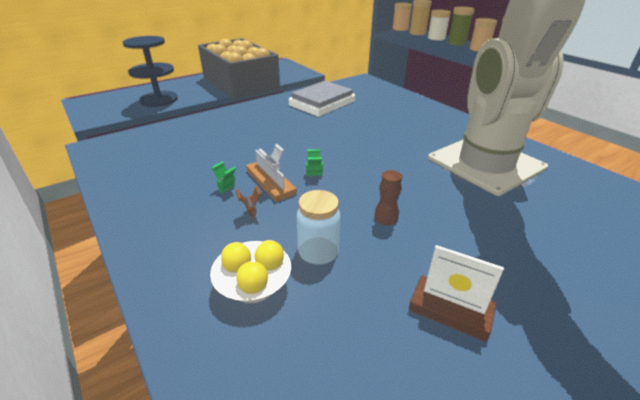

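View pics/top0.png

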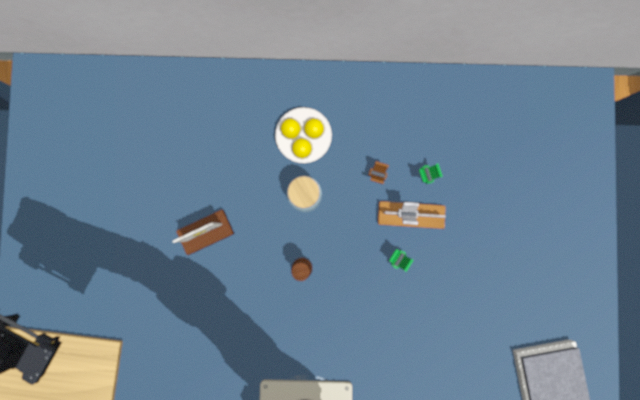

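The scene view shows the clip on the rail at about (272,160) and the card at (463,278). The top view shows the rail at (411,214) with the clip at (409,213), and the card's top edge near (197,232). I'll measure these with masks and an enlarged mosaic.

```bash
python3 - <<'E'
from h import *
ct,cs=cam("top"),cam("scene")
t=cv2.imread("pics/top0.png");s=cv2.imread("pics/scene0.png")
# rail foot (orange wood) in top view
def box(im,x0,y0,x1,y1,lo,hi):
    h=cv2.cvtColor(im,cv2.COLOR_BGR2HSV);m=cv2.inRange(h,lo,hi);k=np.zeros_like(m);k[y0:y1,x0:x1]=m[y0:y1,x0:x1]
    c=max(cv2.findContours(k,0,2)[0],key=cv2.contourArea);return c
c=box(t,365,190,460,240,(5,90,90),(22,255,255));r=cv2.minAreaRect(c);print("foot",r)
b=cv2.boxPoints(r);P=[onz(ct,p,.02) for p in b];print(np.round(P,3))
c=box(t,165,200,245,265,(0,90,40),(15,255,180));r=cv2.minAreaRect(c);print("block",r);print(np.round([onz(ct,p,.025) for p in cv2.boxPoints(r)],3))
c=box(t,165,200,245,265,(0,0,150),(180,60,255));r=cv2.minAreaRect(c);print("card",r);print(np.round([onz(ct,p,.13) for p in cv2.boxPoints(r)],3))
crop=lambda im,x,y,w,h,k:cv2.resize(im[y:y+h,x:x+w],(w*k,h*k),interpolation=cv2.INTER_CUBIC)
A=np.hstack([crop(t,370,190,80,50,5),crop(t,160,200,80,50,5)])
B=np.hstack([crop(s,235,140,80,60,5),crop(s,420,240,80,60,5)])
cv2.imwrite("pics/mos.png",np.vstack([A,B]))
E
```

```text
foot ((410.8761291503906, 214.35842895507812), (65.78729248046875, 23.08209228515625), 3.814074993133545)
[[ 0.518 -0.174  0.02 ]
 [ 0.577 -0.177  0.02 ]
 [ 0.57  -0.345  0.02 ]
 [ 0.51  -0.342  0.02 ]]
block ((204.4530029296875, 231.8416748046875), (26.122737884521484, 50.68815994262695), 64.72228240966797)
[[0.488 0.338 0.025]
 [0.545 0.224 0.025]
 [0.486 0.193 0.025]
 [0.429 0.307 0.025]]
card ((196.23196411132812, 232.3968963623047), (7.412027359008789, 52.08726119995117), 66.03751373291016)
[[0.468 0.316 0.13 ]
 [0.52  0.208 0.13 ]
 [0.504 0.201 0.13 ]
 [0.453 0.308 0.13 ]]
```

View pics/mos.png

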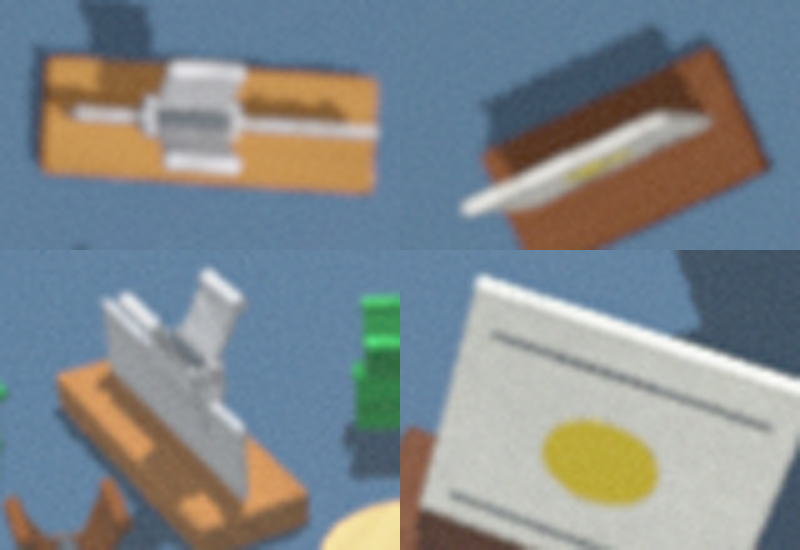

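In the mosaic, the clip's lever bars are at top pixels (411.4,204.4) and (410.8,222.6). The card's top edge ends are at about (172.4,241.6) and (212.4,223) in top. In the scene view its left end is at about (436.6,246).

```bash
python3 - <<'E'
from h import *
ct,cs=cam("top"),cam("scene")
a,b=onz(ct,(411.4,204.4),.104),onz(ct,(410.8,222.6),.104);g=(a+b)/2
print("bars",a.round(4),b.round(4),g.round(4))
e1,e2=onz(ct,(172.4,241.6),.13),onz(ct,(212.4,223.),.13);print("card",e1.round(4),e2.round(4),np.linalg.norm(e1-e2))
print("scene preds",proj(cs,e1),proj(cs,e2),proj(cs,a),proj(cs,b))
e=onz(cs,(436.8,246.2),.13);print(e, onz(cs,(500,266),.13))
s=robot.read_state();R=np.array(s['ee_rot']);p=np.array(s['eef_pos'])
print("shift cm",R.T@(g+[0,0,.14-.104]-p)*100, p)
E
```

```text
bars [ 0.5643 -0.2434  0.104 ] [ 0.521  -0.2424  0.104 ] [ 0.5426 -0.2429  0.104 ]
card [0.4639 0.3124 0.13  ] [0.5089 0.2219 0.13  ] 0.10101433355631051
scene preds [503.13348668 267.49956104] [434.55206417 244.88153836] [262.71671542 150.92902618] [278.81844546 146.07509451]
[0.50834209 0.22597919 0.13      ] [0.46501959 0.30797308 0.13      ]
shift cm [-59.40135118 -60.02756146   9.06169948] [0.27829734 0.55926187 0.22987722]
```

Emit:
move_arm --motion '[[[-5,-5,0,0,0,0.1,0],[-10,-10,0,0,0,0.2,0],[-14,-14,0,0,0,0.3,0],[-18,-18,0,0,0,0.4,0],[-22,-22,0,0,0,0.5,0],[-26,-26,0,0,0,0.6,0],[-30,-30,0,0,0,0.7,0],[-34,-34,0,0,0,0.8,0],[-38,-38,0,0,0,0.9,0],[-42,-42,0,0,0,1.0,0],[-46,-46,0,0,0,1.1,0],[-50,-50,0,0,0,1.15,0]]]'

```text
t: 1.6
eef_pos: [0.5035, -0.1125, 0.2305]
ee_rot: [[0.043, 0.999, 0.0], [0.999, -0.043, 0.0], [0.0, 0.0, -1.0]]
contact_force: [1.0, 1.0, -0.6]
gripper_width: 0.0872
grip_force: 0.0
```

```bash
python3 - <<'E'
from h import *
s=robot.read_state();R=np.array(s['ee_rot']);p=np.array(s['eef_pos'])
print(s['t'],p,R.round(3));g=np.array([.5426,-.2429,.19]);print("shift cm",R.T@(g-p)*100)
E
```

```text
1.6 [ 0.50349262 -0.11252958  0.23049611] [[ 0.043  0.999  0.   ]
 [ 0.999 -0.043  0.   ]
 [ 0.     0.    -1.   ]]
shift cm [-12.857995     4.46690076   4.04678208]
```

Emit:
move_arm --motion '[[[-4.5,1.5,1,0,0,0,0],[-9,3.3,2.5,0,0,0,0],[-12.9,4.5,4,0,0,0,0],[-12.9,4.5,4,0,0,0,0],[-12.9,4.5,4,0,0,0,0]]]'

```text
t: 2.22
eef_pos: [0.5429, -0.2411, 0.1902]
ee_rot: [[0.041, 0.999, -0.001], [0.999, -0.041, 0.0], [0.0, -0.001, -1.0]]
contact_force: [-0.6, -0.2, -0.3]
gripper_width: 0.0869
grip_force: 0.0
```

```bash
python3 - <<'E'
from h import *
s=robot.read_state();c=cam("wrist");f=eyes.grab_frame("wrist");cv2.imwrite("pics/w1.png",f)
p=np.array(s['eef_pos']);print(p,(-c[1].T@c[2]).round(3))
for P in ([.5643,-.2434,.104],[.521,-.2424,.104]):print(proj(c,P))
E
```

```text
[ 0.54288009 -0.24110311  0.19024379] [ 0.546 -0.169  0.344]
[342.21592784 205.9629199 ]
[292.25766311 206.80140451]
```

View pics/w1.png

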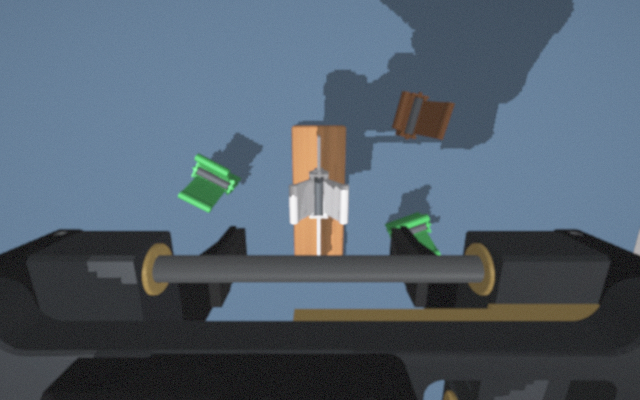

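The wrist view shows the lever bars at (294,208) and (344,204), about 1.5 mm in +x from my estimate. The strip is aligned with the tool, and nothing stands between the fingers and the clip. I'll descend and squeeze.

Emit:
move_arm --motion '[[[-0.1,0.15,3,0,0,0,0],[-0.2,0.15,6,0,0,0,0],[-0.2,0.15,8,0,0,0,0],[-0.2,0.15,9.6,0,0,0,0],[-0.2,0.15,9.6,0,0,0,0],[-0.2,0.15,9.6,0,0,0,0.4],[-0.2,0.15,9.6,0,0,0,0.5],[-0.2,0.15,9.6,0,0,0,0.6],[-0.2,0.15,9.6,0,0,0,0.8],[-0.2,0.15,9.6,0,0,0,1],[-0.2,0.15,9.6,0,0,0,1],[-0.2,0.15,9.6,0,0,0,1]]]'

```text
t: 3.78
eef_pos: [0.5444, -0.2436, 0.0944]
ee_rot: [[0.041, 0.999, -0.0], [0.999, -0.041, 0.0], [0.0, -0.0, -1.0]]
contact_force: [0.5, 0.5, -0.2]
gripper_width: 0.0345
grip_force: 30.0
```

Emit:
move_arm --motion '[[[0,0,0,0,0,0,1],[0,0,-1.5,0,0,0,1],[0,0,-4,0,0,0,1],[0,0,-7,0,0,0,1],[0,0,-11,0,0,0,1],[0,0,-14,0,0,0,1],[0,0,-16,0,0,0,1],[0,0,-16,0,0,0,1],[0,0,-16,0,0,0,1]]]'

```text
t: 4.9
eef_pos: [0.5441, -0.2435, 0.254]
ee_rot: [[0.041, 0.999, -0.001], [0.999, -0.041, 0.0], [0.0, -0.001, -1.0]]
contact_force: [-0.2, -0.9, -0.2]
gripper_width: 0.0348
grip_force: 30.0
```

```bash
python3 - <<'E'
from h import *
s=robot.read_state();p=np.array(s['eef_pos']);R=np.array(s['ee_rot']);print(s['t'],p)
cs=cam("scene");f=eyes.grab_frame("scene");w=eyes.grab_frame("wrist");cw=cam("wrist")
u=proj(cs,p+[0,0,-.01]);x,y=int(u[0])-50,int(u[1])-35;x,y=max(x,0),max(y,0);print(x,y,u)
A=cv2.resize(f[y:y+90,x:x+100],(500,450),interpolation=cv2.INTER_CUBIC)
B=cv2.resize(w[150:350,240:400],(300,375));B=cv2.copyMakeBorder(B,0,75,0,0,0)
cv2.imwrite("pics/l1.png",np.hstack([A,B]))
g=np.array([.4865,.267,.23]);print("shift cm",R.T@(g-p)*100)
E
```

```text
4.9 [ 0.54408331 -0.24348078  0.2539607 ]
215 56 [265.45463646  91.15315506]
shift cm [50.76795662 -7.84619183  2.42024961]
```

View pics/l1.png

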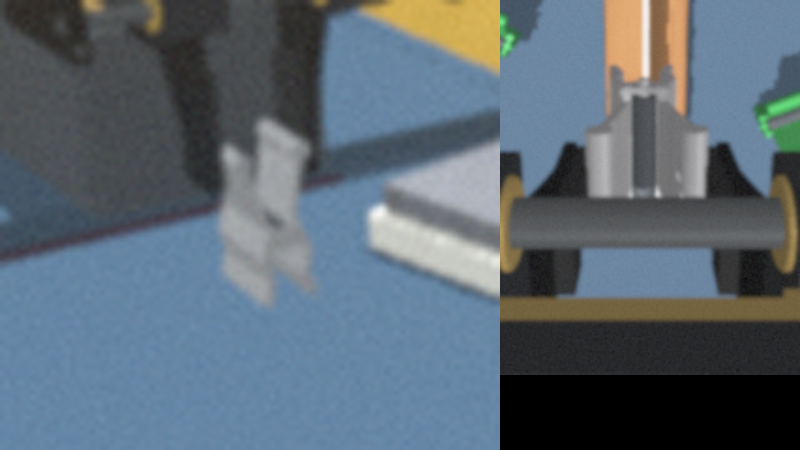

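The clip is held wide open and upright, clear of the rail, with its jaws at about (269,117) in the scene view. I'll carry it to the card.

Emit:
move_arm --motion '[[[3,-0.5,0,0,0,-0.04,1],[7,-1.1,0,0,0,-0.08,1],[12,-1.9,0,0,0,-0.13,1],[17,-2.7,0,0,0,-0.18,1],[22,-3.5,0,0,0,-0.23,1],[27,-4.2,0,0,0,-0.28,1],[32,-5,0,0,0,-0.33,1],[37,-5.7,0,0,0,-0.38,1],[42,-6.5,0,0,0,-0.43,1],[46,-7.1,0,0,0,-0.47,1],[49,-7.6,0,0,0,-0.5,1],[50.8,-7.8,0,0,0,-0.5,1]]]'

```text
t: 6.5
eef_pos: [0.4872, 0.2683, 0.2542]
ee_rot: [[-0.444, 0.896, -0.0], [0.896, 0.444, -0.0], [-0.0, -0.0, -1.0]]
contact_force: [1.2, -0.3, -0.6]
gripper_width: 0.0344
grip_force: 30.0
```

Emit:
move_arm --motion '[[[0,0,1,0,0,0,1],[0,0,2.4,0,0,0,1],[0,0,2.4,0,0,0,1],[0,0,2.4,0,0,0,1]]]'

```text
t: 7.0
eef_pos: [0.4876, 0.2663, 0.2307]
ee_rot: [[-0.442, 0.897, 0.0], [0.897, 0.442, 0.0], [-0.0, 0.0, -1.0]]
contact_force: [1.0, -0.3, -1.0]
gripper_width: 0.0342
grip_force: 30.0
```

```bash
python3 - <<'E'
from h import *
s=robot.read_state();p=np.array(s['eef_pos']);R=np.array(s['ee_rot']);print(s['t'],p,R.round(3),s['gripper_width'])
cs=cam("scene");f=eyes.grab_frame("scene");cw=cam("wrist");w=eyes.grab_frame("wrist");ct=cam("top")
x,y=415,190;A=cv2.resize(f[y:y+120,x:x+100],(500,600),interpolation=cv2.INTER_CUBIC)
B=cv2.resize(w[120:360,220:420],(300,360));B=cv2.copyMakeBorder(B,0,240,0,0,0)
cv2.imwrite("pics/c1.png",np.hstack([A,B]))
cv2.imwrite("pics/c1w.png",w)
hz=p[2]+.011-.030;C=p.copy()
q=lambda P:((proj(cs,P)-[x,y])*5).round()
for z in(-.05,): 
  for sx in(-22,22):
    for sy in(-10,10):
      P=p+R[:,0]*sx/1000+R[:,1]*sy/1000;P[2]=hz-.03;print("lip",sx,sy,P.round(3),q(P))
for P in([.4639,.3124,.13],[.5089,.2219,.13]):print("edge",q(P),((proj(cw,P)-[220,120])*1.5+[500,0]).round())
print("shift",R.T@(np.array([.4865,.267,.166])-p)*100)
E
```

```text
7.0 [0.48757659 0.26633342 0.23069159] [[-0.442  0.897  0.   ]
 [ 0.897  0.442  0.   ]
 [-0.     0.    -1.   ]] 0.03421704467956288
lip -22 -10 [0.488 0.242 0.182] [231. 157.]
lip -22 10 [0.506 0.251 0.182] [216. 196.]
lip 22 -10 [0.469 0.282 0.182] [388. 204.]
lip 22 10 [0.487 0.29  0.182] [377. 246.]
edge [441. 387.] [645.  34.]
edge [ 98. 274.] [646. 194.]
shift [ 0.10748632 -0.06790946  6.46914896]
```

View pics/c1.png

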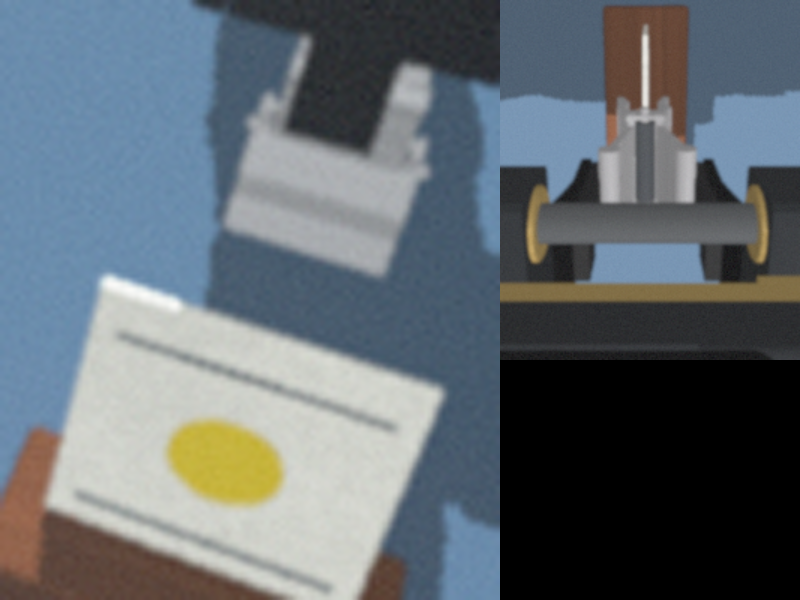

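The scene crop shows the front jaw's lower edge from (225,228) to (385,275) in the mosaic, with the card's top edge below it from (100,278) to (443,388). In the wrist view, the card edge and the hinge line up at x≈645. The jaws hang a few mm lower than I predicted. I'll descend slowly.

Emit:
move_arm --motion '[[[0.1,-0.05,1,0,0,0,1],[0.1,-0.05,2,0,0,0,1],[0.1,-0.05,3,0,0,0,1],[0.1,-0.05,3.8,0,0,0,1],[0.1,-0.05,4.5,0,0,0,1],[0.1,-0.05,5.2,0,0,0,1],[0.1,-0.05,5.8,0,0,0,1],[0.1,-0.05,5.8,0,0,0,1],[0.1,-0.05,5.8,0,0,0,1],[0.1,-0.05,5.8,0,0,0,1]]]'

```text
t: 8.35
eef_pos: [0.4865, 0.2679, 0.1729]
ee_rot: [[-0.443, 0.897, 0.0], [0.897, 0.443, 0.0], [0.0, 0.001, -1.0]]
contact_force: [0.9, 1.1, -0.8]
gripper_width: 0.034
grip_force: 30.0
```

```bash
python3 - <<'E'
from h import *
s=robot.read_state();p=np.array(s['eef_pos']);R=np.array(s['ee_rot']);print(s['t'],p,s['gripper_width'],s['contact_force'])
cs=cam("scene");f=eyes.grab_frame("scene");cw=cam("wrist");w=eyes.grab_frame("wrist")
x,y=425,220;A=cv2.resize(f[y:y+75,x:x+80],(560,525),interpolation=cv2.INTER_CUBIC)
B=cv2.resize(w[150:300,280:360],(240,450),interpolation=cv2.INTER_CUBIC);B=cv2.copyMakeBorder(B,0,75,0,0,0)
cv2.imwrite("pics/c2.png",np.hstack([A,B]))
q=lambda P:((proj(cs,P)-[x,y])*7).round()
for z in (.11,.115,.12,.125):
  for sx in(-22,22):
      P=p+R[:,0]*sx/1000+R[:,1]*13/1000;P[2]=z;print("outer lip",z,sx,q(P))
for P in([.4639,.3124,.13],[.5089,.2219,.13]):print("edge",q(P),((proj(cw,P)-[280,150])*3+[560,0]).round())
E
```

```text
8.35 [0.48654707 0.26789037 0.17285047] 0.033962014257672056 [ 0.91642746  1.08260005 -0.76031008]
outer lip 0.11 -22 [166. 320.]
outer lip 0.11 22 [373. 392.]
outer lip 0.115 -22 [170. 305.]
outer lip 0.115 22 [379. 376.]
outer lip 0.12 -22 [175. 288.]
outer lip 0.12 22 [385. 360.]
outer lip 0.125 -22 [180. 272.]
outer lip 0.125 22 [391. 344.]
edge [547. 332.] [671.   5.]
edge [ 67. 174.] [672. 403.]
```

View pics/c2.png

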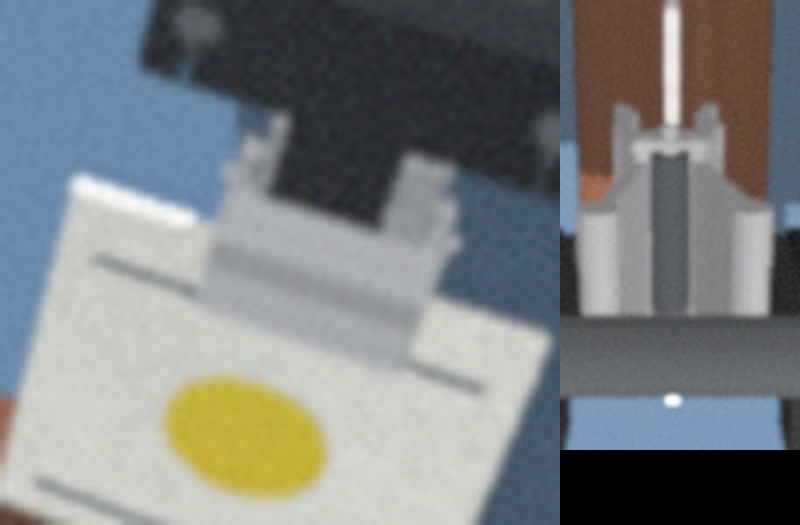

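The jaws straddle the card: the front jaw's lower edge runs from (197,295) to (405,365), about 10 mm below the card's top edge. The wrist view shows the edge line centred between the jaws at x≈671. I'll go 3 mm deeper, let it settle and hand in.

Emit:
move_arm --motion '[[[0,0,0.15,0,0,0,1],[0,0,0.3,0,0,0,1],[0,0,0.3,0,0,0,1],[0,0,0.3,0,0,0,1],[0,0,0.3,0,0,0,1],[0,0,0.3,0,0,0,1]]]'

```text
t: 9.2
eef_pos: [0.4864, 0.2678, 0.1696]
ee_rot: [[-0.443, 0.896, 0.0], [0.896, 0.443, 0.0], [0.0, 0.0, -1.0]]
contact_force: [0.3, -0.4, -1.1]
gripper_width: 0.0345
grip_force: 30.0
```

```bash
python3 - <<'E'
from h import *
s=robot.read_state();print(s['t'],s['eef_pos'],s['gripper_width'],s['contact_force'],s['grip_force'])
f=eyes.grab_frame("wrist");g=eyes.grab_frame("scene")
A=cv2.resize(f[150:300,280:360],(240,450),interpolation=cv2.INTER_CUBIC);B=cv2.resize(g[220:295,425:505],(480,450),interpolation=cv2.INTER_CUBIC)
cv2.imwrite("pics/c3.png",np.hstack([A,B]))
E
```

```text
9.2 [0.48641057 0.26784492 0.16958   ] 0.03446682246944567 [ 0.33480728 -0.35459014 -1.11603211] 29.999732673168182
```

View pics/c3.png

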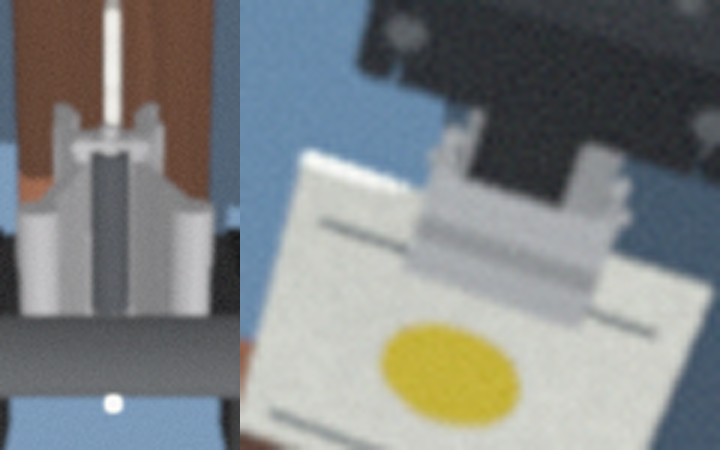

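The clip is open and centred on the card: in the wrist crop the edge is at x≈112, between the jaw ears at 65 and 148. It is still, and no contact force shows above the noise.

```bash
python3 -c "from station import robot; print(robot.close_job())"
```

```text
the job is handed in; nothing more can be done
None
```

The job is handed in (no verdict was returned): the gripper is holding the steel clip wide open astride the middle of the card's top edge, the edge about 13 mm inside the mouth by my estimate, with no sign of contact with the card.

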